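# Unstop the planter's filler spout

### The job

Get the self-watering planter ready for filling. The black rubber bung is jammed tight in its sloping filler spout: rock it side to side (across the slope), about ten degrees each way and several times while it is still in the spout, easing it straight out along the spout as you rock, without dragging the planter from its place. Put the bung in the terracotta saucer, and slide the metal shutter all the way down over the open spout to keep soil out.

Things in the scene. Friction and masses are not known exactly. Their poses are not given: they have to be found in the camera images.
- spout: Filler spout: a flat sloping green face, 90 mm wide, on the planter's front, which looks to the robot's left (+y, give or take 25 deg). Origin: centre of its round 31 mm mouth, in the face. z: straight out of the spout, 30 deg from vertical, leaning away from the soil box; x: up the slope; y: across the slope (rock to +y and -y). The face runs from 36 mm below to 78 mm above the mouth.
- spout_pivot (a point): Point on the spout's axis 11 mm below the face (same axes), between four sprung rubber lips that clamp the bung's shank 4 to 18 mm below the face. The bung rocks about this point and can lean about 12 deg. Pulled dead straight it holds with about 40 N, enough to drag the planter; while rocked it walks out at a lower pull, some 2 to 3 mm a swing; keep rocking until it is 18 mm out.
- planter: The whole planter, loose on the table, about 3.3 kg: a green soil box 165 mm deep (x), 270 mm wide (y), 118 mm high, seedlings to 137 mm, the spout in front. Origin on the table under the middle of the soil box's front wall, x from the spout to the soil box; the spout's mouth is at x -55 mm, y 0, height 88 mm.
- bung_mid (a point): Middle of the black rubber bung, z along its axis out of the spout. Round, 60 mm long, about 45 g: shank 19 mm across, 26 mm long (22 mm in the spout, 4 mm bare neck), head 28 mm across, 34 mm long. At the start this point is 8 mm out from the mouth and the head spans 4 to 38 mm out from the face; grip the head from any side.
- bung_head (a point): Middle of the bung's head, on its axis, 13 mm above bung_mid; at the start 21 mm out from the mouth.
- saucer_floor (a point): Terracotta saucer, loose, 136 mm across the rim, 22 mm high, shallow. The point is at the centre, on its inner floor, 5 mm above the table.
- shutter (a joint): Slide of the flat aluminium shutter on the sloping face, in m: about 0 up the slope (open), 0.050 down over the mouth (shut, end stop). It stays where it is left, about 1.5 N of friction. Plate 42 by 42 mm, top 4.5 mm above the face. The bung's shank blocks it while it is in.
- shutter_knob (a point): Middle of the shutter's grip: an upright aluminium block 14 mm across the slope, 12 mm along it, standing from 4.5 to 28.5 mm out from the sloping face (this point is 16.5 mm out). It lies 62 mm up the slope from the mouth when the joint is 0 and moves down the slope with it.
Things that resemble listed ones, but are neither listed nor needed, are in the scene too. What is shaped like the part that bears bung_mid but green or pink is not meant.

How it is judged:
On the way, in this order (a step that is already met when the one before it is completed fails the run):
1. the bung, still in the spout, is rocked at least 4.5 degrees over to the spout's +y side (angle between the z axis of bung_mid and the z axis of spout, either way round above 0.08 rad and y of bung_head in the frame of spout above 0.0015 m and z of bung_mid in the frame of spout below 0.022 m), for 0.04 s.
2. then, still in the spout, at least 4.5 degrees over to the -y side (angle between the z axis of bung_mid and the z axis of spout, either way round above 0.08 rad and y of bung_head in the frame of spout below -0.0015 m and z of bung_mid in the frame of spout below 0.022 m), for 0.04 s.
3. the bung is out of the spout (distance between bung_mid and spout above 0.04 m), for 0.04 s.
At the end, for the whole second after the job is handed in: The bung lies or stands at rest in the saucer (its middle within 55 mm of the saucer's centre and below 45 mm), the saucer still flat on the table, the shutter is within 5 mm of fully shut over the mouth, and the planter stands flat within 30 mm of where it began (horizontal distance between bung_mid and saucer_floor below 0.055 m and height (world z) of bung_mid below 0.045 m and height (world z) of saucer_floor below 0.012 m and linear speed of bung below 0.05 m/s and value of joint shutter above 0.045 m and distance of planter from where it was at the start of the episode below 0.03 m and angle between planter's own z axis and vertical below 0.05 rad); the robot touches nothing.
It fails at once if the planter is dragged more than 30 mm or tipped more than 10 degrees (distance of planter from where it was at the start of the episode above 0.03 m or angle between planter's own z axis and vertical above 0.175 rad).
It also fails if it takes over 67 s, if anything falls off the work surface, if the arm or the gripper's body presses on something with over 40 N, if the wrist force passes 120 N, or if a joint passes its speed limit or range.

### The arm

A 7-joint arm with a two-finger parallel gripper is mounted at the origin on the work surface. World frame = base frame: x ahead of the robot, y to its left, z up, the work surface at z = 0. Lengths are in m, angles in rad, forces in N, time in s.
With the tool pointing down it reaches from about 0.4 to 0.9 m from the base axis. Payload 5.5 kg.
Tool frame: the origin (TCP) lies midway between the tips of the shut fingers; the grasp point (between the pads) lies arm.hold_point_z behind it (arm.hold_point_z is the distance from the TCP to the grasp point, in m); z points along the fingers, y is the line along which they close (so a half turn about z gives the same grasp; the last joint's range is limited). The gripper opens to 92 mm and grips with 3 to 60 N. Pads are 19 mm wide; open, the fingers measure 130 mm over their backs; the gripper's body (75 mm by 190 mm) begins 47 mm behind the grasp point.
Start: joints at [1.613, 0.501, -0.427, 1.55, 0.221, 1.138, -0.21], TCP at [0.142, -0.634, 0.227] pointing down, gripper open.
Joint ranges: [-2.88, 2.88], [-0.31, 2.03], [-1.54, 1.56], [0.2, 2.42], [-1.41, 4.55], [0.19, 2.02], [-2.57, 2.57]. Speed limits (rad/s): [2.57, 2.57, 3.14, 3.14, 3.14, 3.14, 3.14].

### API

Orientations are given as a 3x3 rotation matrix whose columns are the frame's x, y, z axes.
In Python, from rig import monitor, cams, job, nets, arm gives the robot as it stands. The module is installed in compiled form; this text tells all that it offers.
- The arm moves only by the shell command python3 -m crank 'ROWS' [OPENING]. ROWS is JSON, a list of rows, each a list of 4 numbers: the shift along the tool's x, y, z in m, then the turn about the tool's z in degrees. In form: [[x, y, z, twist], ...]. A call has 1 to 10 rows; each row shifts and turns the commanded pose from where the row before left it, along the tool's axes as they then stand; what a row does not reach is not made up. A row lasts 1/10 s, in which the tool goes at most 50 mm and 8.59 degrees, less where a joint would pass 70% of its speed; a pose out of reach is approached as far as the arm can. A call with a gripper value outside its range is refused whole. OPENING is the gripper command: -1 is fully open, 1 is shut, values between are in proportion, set as the call begins (- or left out, the last holds). The fingers move at their own pace and stop on an object; the grip force is fixed at half the most. Time passes only in rows, so rows that do not move let the fingers close. It gives the time, the measured TCP pose, the force, the opening and the grip force at its end, in the units of the state.
- monitor.get_obs(): the state, without advancing time (a new reading comes with each control period).
- cams.read_camera(name): name is "side" or "top"; returns the picture (384x512x3 uint8, red, green, blue); there is no depth.
- cams.camera_model(name): a dict with "K" (3x3 intrinsics, pixels), "rvec" (rotation vector, rad) and "tvec" (3), from world to camera coordinates, as OpenCV has them. Camera axes: x right, y down, z forward; pixel columns grow to the right and rows downward; lengths in m; the calibration is good to about 2 mm. A picture is of the moment at which its call begins. camera_model takes no time and is no camera call.
- job.close_job(): hands the job in; it is judged then, once.
Trained networks look in the newest picture that a camera, given by its name, has taken for a name from the list of things; names that differ only in an ending like _2 or _b are one class to them, and where a whole thing is asked for, a point or a joint stands for the part that bears it (a point fixed in the world has none). Each returns a list of dicts, best first, with "confidence" (0 to 1); they miss things now and then, are a little off and sometimes report something else, mostly with a low value. They report only what shows in the picture. A call takes as long as a camera call. They do not tell look-alikes from the thing itself.
- nets.cut_out(thing, camera): "region" (384x512 bool, what is visible of it) and "extent" ([centre column, centre row, width, height] in pixels, round what is visible of it).
The state is a dict: "time_s": time; "joint_pos": joint angles; "qd": joint speeds; "tau": joint torques, N m; "ee_pos": TCP position; "orientation": TCP orientation; "contact_force": force on the tool from outside, world axes, zero at the start; "wrist_torque": the same for the moment, N m; "opening": opening from 0.0 (shut) to 1.0 (fully open); "grip_force": force on a finger pad.
Only numpy, scipy, OpenCV 4.12 (cv2) and the standard library are available. Lean on these libraries where they do the work, as an engineer would, in place of code of your own. Each camera call takes 0.05 s, during which the arm holds its last target. There are 200 camera calls.

## Working session

There is one attempt and no reset: what is moved stays moved. The work goes in short steps, Python scripts to look and compute and a shell command to move; the robot and the scene stay as the last step left them, time stands still between calls to the robot, and variables do not carry over. Pictures are saved under pics/ and viewed, at most 10 in all, crops included, and the job is handed in when it is done.

```bash
mkdir -p pics; python3 - <<'E'
from rig import monitor, cams, job, nets, arm
import cv2, numpy as np
o=monitor.get_obs(); print(o, arm.hold_point_z)
for c in ("side","top"):
    im=cams.read_camera(c); cv2.imwrite(f"pics/{c}0.png",cv2.resize(im[:,:,::-1],(800,600)))
    m=cams.camera_model(c); print(c,m)
    for t in ("spout","planter","bung_mid","saucer_floor","shutter"):
        try:
            for d in nets.cut_out(t,c)[:3]: print(t,d["confidence"],np.round(d["extent"],1))
        except Exception as e: print(t,e)
E
```

```text
{'time_s': 0.0, 'joint_pos': array([ 1.61319279,  0.50185442, -0.42677244,  1.5514643 ,  0.22079898,
        1.13829092, -0.2102808 ]), 'qd': array([0.00102158, 0.00092529, 0.00206161, 0.00079646, 0.00125219,
       0.0004298 , 0.0001397 ]), 'tau': array([-5.77372775e-04, -5.66592014e+01, -5.81651106e+00, -2.79109848e+01,
       -6.86790096e-02,  3.08327260e-02,  1.61195376e-04]), 'ee_pos': array([ 0.14215072, -0.63353955,  0.22566663]), 'orientation': array([[ 9.75708644e-01,  2.19071917e-01, -3.70751886e-04],
       [ 2.19072222e-01, -9.75706744e-01,  1.92665722e-03],
       [ 6.03313765e-05, -1.96107755e-03, -9.99998075e-01]]), 'contact_force': array([ 0.07768814,  0.24464662, -0.15654975]), 'wrist_torque': array([-0.03112814, -0.00704909, -0.02683666]), 'grip_force': 0.0, 'opening': 0.9973157948631572} 0.0188
side {'K': array([[426.98027348,   0.        , 255.24548571],
       [  0.        , 426.98027348, 187.48501066],
       [  0.        ,   0.        ,   1.        ]]), 'rvec': array([ 0.42744464, -2.81093006,  1.0678403 ]), 'tvec': array([0.5935159 , 0.23081873, 1.07507704])}

[... 247 characters left out ...]
260.6 266.5  15.3  23.8]
saucer_floor 0.8 [280.9 342.9  56.3  60.9]
shutter 0.67 [288.  198.2  23.4  20.4]
top {'K': array([[431.69396747,   0.        , 253.71447289],
       [  0.        , 431.69396747, 191.52492496],
       [  0.        ,   0.        ,   1.        ]]), 'rvec': array([ 2.13765684, -2.12350642,  0.20337616]), 'tvec': array([-0.04399509,  0.62931239,  1.00303461])}
spout 0.62 [236.5 228.3  52.3  44.4]
planter 0.64 [272.5 241.4 125.  134.9]
bung_mid 0.81 [181.9 216.9  28.1  20.1]
bung_mid 0.77 [194.8 172.3  18.2  16.5]
bung_mid 0.51 [253.4 141.2  22.5  10. ]
saucer_floor 0.76 [106.7 256.2  53.2  54.6]
shutter 0.7 [245.9 226.9  17.2  21.7]
shutter 0.35 [223.4 221.8  13.6   9.2]
```

View pics/top0.png

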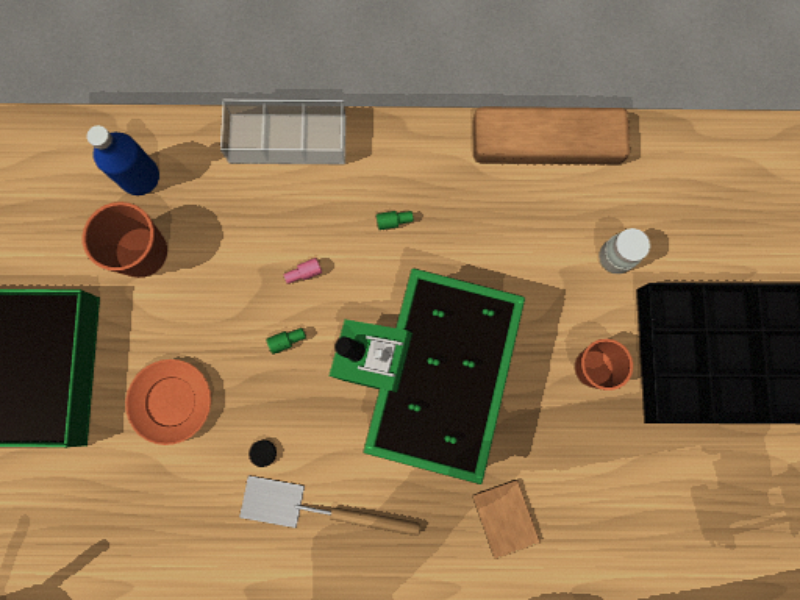

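View pics/side0.png

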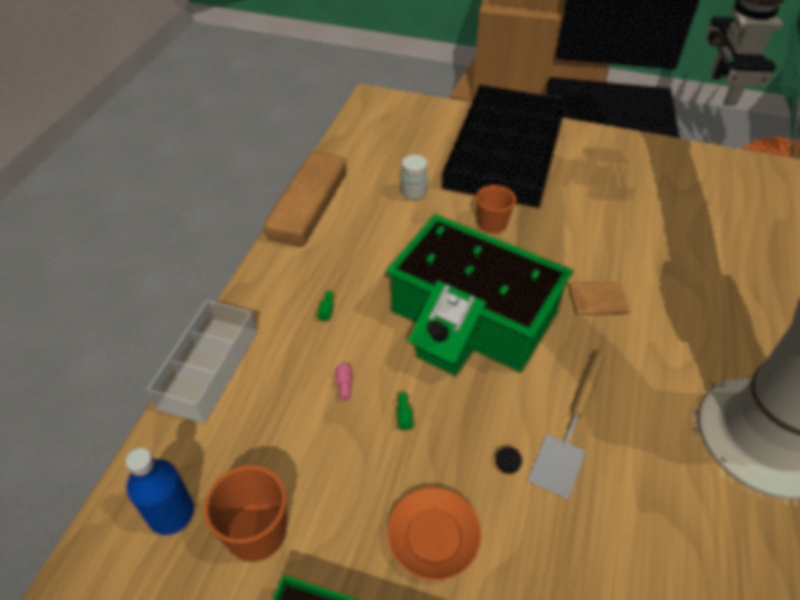

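The top view shows the black bung at about (349,347) in the spout, the shutter knob at (380,352) and the saucer at (170,401). A loose black disc look-alike is at (262,453). The side view agrees: bung (438,330), saucer (434,535). Next I'll fit the planter and saucer poses.

```bash
cat > h.py <<'E'
import numpy as np, cv2
from rig import cams
def proj(c,P):
    m=cams.camera_model(c); return cv2.projectPoints(np.float64(P).reshape(-1,3),m["rvec"],m["tvec"],m["K"],None)[0].reshape(-1,2)
def planter(p):
    c,s=np.cos(p[2]),np.sin(p[2]); R=np.array([[c,-s,0],[s,c,0],[0,0,1.]]); o=np.array([p[0],p[1],0])
    return R,o
def spout(p):
    R,o=planter(p); S=R@np.array([[np.sqrt(.75),0,-.5],[0,1,0],[.5,0,np.sqrt(.75)]]); return S,o+R@[-.055,0,.088]
E
cat > fit.py <<'E'
from h import *
from scipy.optimize import least_squares
k=1.5625
C=np.array([[0,.135,.118],[.165,.135,.118],[.165,-.135,.118],[0,-.135,.118]])
T=np.array([[415,269],[523,297],[482,482],[366,453]])/k; S=np.array([[388,270],[437,216],[571,271]])/k
bt,bs=np.array([[349,347]])/k,np.array([[438,330]])/k; kt,ks=np.array([[381,350]])/k,np.array([[453,299]])/k
def f(p):
    R,o=planter(p); W=C@R.T+o; M,q=spout(p); b=q+M[:,2]*.034; n=q+M@[.062,0,.0285]
    return np.concatenate([(proj("top",W)-T).ravel(),(proj("side",W[:3])-S).ravel(),(proj("top",b)-bt).ravel(),(proj("side",b)-bs).ravel(),(proj("top",n)-kt).ravel(),(proj("side",n)-ks).ravel()])
r=least_squares(f,[.5,0,-1.8],loss="soft_l1"); p=r.x; print("p",np.round(p,4)); print(np.round(f(p),1)); np.save("p.npy",p)
def tri(t,s,z=None):
    return least_squares(lambda X:np.concatenate([(proj("top",X)-t)[0],(proj("side",X)-s)[0]]),[.5,.1,.02])
for n,t,s in (("bungtop",bt,bs),("knobtop",kt,ks),("saucer rim",np.array([[169,401]])/k,np.array([[434,534]])/k)):
    q=tri(t,s); print(n,np.round(q.x,4),np.round(q.fun,1))
M,q=spout(p); print("spout",q.round(4),M.round(3))
E
python3 fit.py
```

```text
p [ 0.5297 -0.0325 -1.8198]
[-0.4  1.7 -0.6  1.5 -1.2 -0.6  0.9 -1.3  0.4 -0.7 -1.  -0.9  0.  -1.1
 -3.4 -0.2 -1.2 -0.8 -0.1  3.   0.6 -2.3]
bungtop [0.5472 0.0302 0.1062] [ 0.   0.5 -0.5 -0.1]
knobtop [ 0.5383 -0.0176  0.1343] [ 0.1  1.3 -1.4 -0.4]
saucer rim [0.47   0.3197 0.0151] [ 0.   0.2 -0.2 -0. ]
spout [0.5432 0.0208 0.088 ] [[-0.213  0.969  0.123]
 [-0.839 -0.246  0.485]
 [ 0.5    0.     0.866]]
```

```bash
sed -i 's/M\[:,2\]\*.034/M[:,2]*.021/; s/0,.0285\]/0,.02]/' fit.py; cat >> fit.py <<'E'
from rig import monitor
o=monitor.get_obs(); Rt=o["orientation"]; g=q+M[:,2]*.026-[0,0,.0188]; print("tcp goal",g.round(4))
print("in tool",(Rt.T@(g-o["ee_pos"])).round(4)); a=np.degrees(np.arctan2(*(Rt.T@M[:,1])[1::-1]) if 0 else np.arctan2((Rt.T@M[:,1])[1],(Rt.T@M[:,1])[0])); print("spout y angle in tool xy",a)
E
python3 fit.py
```

```text
p [ 0.531  -0.0318 -1.8259]
[-0.4  1.3 -0.7  1.4 -1.9 -0.8  0.2 -2.   0.1 -0.9 -1.  -0.9 -0.2 -0.7
 -0.6  0.4 -0.8  0.2  1.5  3.2  0.6 -1.4]
bungtop [0.5472 0.0302 0.1062] [ 0.   0.5 -0.5 -0.1]
knobtop [ 0.5383 -0.0176  0.1343] [ 0.1  1.3 -1.4 -0.4]
saucer rim [0.47   0.3197 0.0151] [ 0.   0.2 -0.2 -0. ]
spout [0.5449 0.0214 0.088 ] [[-0.219  0.968  0.126]
 [-0.838 -0.252  0.484]
 [ 0.5    0.     0.866]]
tcp goal [0.5481 0.034  0.0917]
in tool [ 0.5423 -0.5631  0.135 ]
spout y angle in tool xy 27.271756798038876
```

```bash
python3 -m crank '[[0.03,-0.031,0,0],[0.03,-0.031,0,0],[0.03,-0.031,0,0],[0.03,-0.031,0,0],[0.03,-0.031,0,0],[0.03,-0.031,0,0],[0.03,-0.031,0,0],[0.03,-0.031,0,0],[0.03,-0.031,0,0],[0.03,-0.031,0,0]]' -1; python3 -m crank '[[0.03,-0.031,0,-8],[0,0,0,-8],[0,0,0,-8],[0,0,0,-8],[0,0,0,-8],[0,0,0,-8],[0,0,0,-8],[0,0,0,-6.7]]'; cat > st.py <<'E'
from h import *
from rig import monitor
p=np.load("p.npy"); M,q=spout(p); o=monitor.get_obs(); R=o["orientation"]
def rel(name,g): print(name,"in tool",(R.T@(np.array(g)-o["ee_pos"])).round(4))
def info():
    a=R.T@M[:,1]; print("t",round(o["time_s"],2),"tcp",o["ee_pos"].round(4),"twist to tool y=spout y",round(np.degrees(np.arctan2(a[1],a[0]))-90,2),"F",o["contact_force"].round(1),"open",round(o["opening"],3),"grip",round(o["grip_force"],1),"q",o["joint_pos"].round(2))
E
python3 - <<'E'
from st import *
info(); rel("grasp",q+M[:,2]*.026-[0,0,.0188])
E
```

```text
time_s: 1.6
ee_pos: [0.368, -0.2646, 0.2272]
orientation: [[0.976, 0.219, 0.001], [0.219, -0.976, -0.001], [0.0, 0.001, -1.0]]
contact_force: [0.9, -0.4, -0.4]
opening: 0.998
grip_force: 0.0
time_s: 2.4
ee_pos: [0.3898, -0.2292, 0.2269]
orientation: [[0.248, 0.969, 0.0], [0.969, -0.248, -0.001], [-0.0, 0.0, -1.0]]
contact_force: [0.7, 0.1, -0.0]
opening: 1.001
grip_force: 0.0
t 2.4 tcp [ 0.3898 -0.2292  0.2269] twist to tool y=spout y 0.29 F [ 0.7  0.1 -0. ] open 1.001 grip 0.0 q [ 1.25  0.19 -0.86  2.01  0.17  1.01  0.06]
grasp in tool [0.2943 0.0882 0.1351]
```

```bash
python3 -m crank '[[0.042,0.0126,0,0],[0.042,0.0126,0,0],[0.042,0.0126,0,0],[0.042,0.0126,0,0],[0.042,0.0126,0,0],[0.042,0.0126,0,0],[0.042,0.0126,0,0.3],[0,0,0.04,0],[0,0,0.03,0],[0,0,0,0]]'; python3 - <<'E'
from st import *
info(); rel("grasp",q+M[:,2]*.026-[0,0,.0188])
for c in ("top","side"):
    im=cams.read_camera(c); u,v=proj(c,q+M[:,2]*.021)[0]; x0,y0=int(u)-40,int(v)-40
    for P in (q,q+M[:,2]*.038,o["ee_pos"]): 
        a=proj(c,P)[0]; print(c,((a-[x0,y0])*5).round())
    cv2.imwrite(f"pics/{c}1.png",cv2.resize(im[y0:y0+80,x0:x0+80,::-1],(400,400)))
cv2.imwrite("pics/a1.png",np.hstack([cv2.imread(f"pics/{c}1.png") for c in("top","side")]))
E
```

```text
time_s: 3.4
ee_pos: [0.5463, 0.0327, 0.1531]
orientation: [[0.257, 0.966, -0.007], [0.966, -0.257, -0.0], [-0.002, -0.007, -1.0]]
contact_force: [-0.1, -0.1, 0.2]
opening: 1.004
grip_force: 0.0
t 3.4 tcp [0.5463 0.0327 0.1531] twist to tool y=spout y -0.27 F [-0.1 -0.1  0.2] open 1.004 grip 0.0 q [ 0.55  0.52 -0.85  1.86  0.46  0.98 -0.76]
grasp in tool [0.0019 0.0019 0.0613]
top [228. 212.]
top [184. 194.]
top [195. 193.]
side [211. 211.]
side [195. 195.]
side [209. 145.]
```

View pics/a1.png

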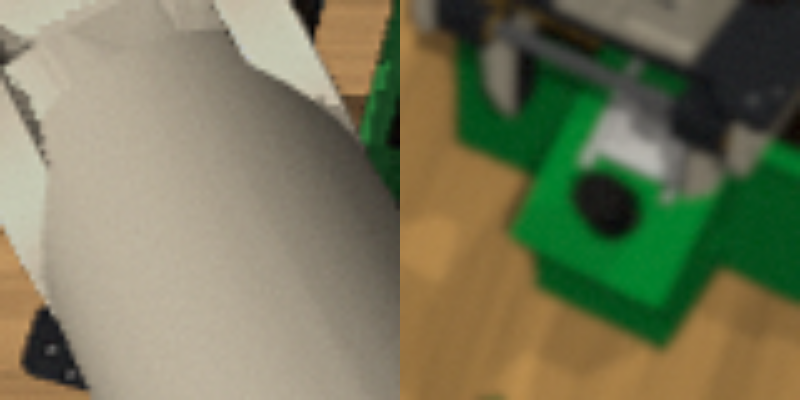

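The side crop shows the bung head at (605,203), between the fingers and where the fit predicts it. I'll descend and close.

```bash
python3 -m crank '[[0.002,0.002,0.03,0],[0,0,0.02,0],[0,0,0.011,0],[0,0,0,0],[0,0,0,0]]'; python3 - <<'E'
from st import *
info(); rel("grasp",q+M[:,2]*.026-[0,0,.0188])
E
python3 -m crank '[[0,0,0,0],[0,0,0,0],[0,0,0,0],[0,0,0,0],[0,0,0,0],[0,0,0,0],[0,0,0,0],[0,0,0,0]]' 1
```

```text
time_s: 4.0
ee_pos: [0.5529, 0.0344, 0.0972]
orientation: [[0.258, 0.966, 0.002], [0.966, -0.258, 0.0], [0.001, 0.002, -1.0]]
contact_force: [0.4, 0.4, 0.6]
opening: 1.002
grip_force: 0.0
t 4.0 tcp [0.5529 0.0344 0.0972] twist to tool y=spout y -0.35 F [0.4 0.4 0.6] open 1.002 grip 0.0 q [ 0.5   0.6  -0.79  1.89  0.54  0.88 -0.83]
grasp in tool [-0.0016 -0.0045  0.0055]
time_s: 4.8
ee_pos: [0.5507, 0.0348, 0.0956]
orientation: [[0.258, 0.966, -0.002], [0.966, -0.258, 0.0], [-0.0, -0.002, -1.0]]
contact_force: [-8.9, 3.3, 8.1]
opening: 0.352
grip_force: 4.9
```

```bash
python3 -m crank '[[0,0,0,0],[0,0,0,0],[0,0,0,0],[0,0,0,0]]'; python3 - <<'E'
from st import *
info(); rel("grasp",q+M[:,2]*.026-[0,0,.0188])
E
```

```text
time_s: 5.2
ee_pos: [0.5485, 0.0356, 0.0954]
orientation: [[0.257, 0.966, -0.006], [0.966, -0.257, 0.0], [-0.001, -0.006, -1.0]]
contact_force: [-8.5, 2.9, 7.2]
opening: 0.299
grip_force: 30.0
t 5.2 tcp [0.5485 0.0356 0.0954] twist to tool y=spout y -0.26 F [-8.5  2.9  7.2] open 0.299 grip 30.0 q [ 0.5   0.6  -0.79  1.89  0.54  0.88 -0.83]
grasp in tool [-0.0017  0.0001  0.0037]
```

```bash
python3 -m crank '[[0.0015,-0.0035,-0.003,0],[0,0,0,0],[-0.0002,0.0029,0,8],[-0.0002,0.0029,-0.001,8],[0,0.0021,-0.001,6],[0,0,0,0],[0,0,0,0]]'; python3 - <<'E'
from st import *
info(); rel("grasp",q+M[:,2]*.026-[0,0,.0188]); print("in spout",(M.T@(o["ee_pos"]+[0,0,.0188]-q)).round(4))
E
```

```text
time_s: 5.9
ee_pos: [0.5543, 0.0335, 0.0994]
orientation: [[0.598, 0.801, -0.003], [0.801, -0.598, 0.0], [-0.002, -0.003, -1.0]]
contact_force: [-1.6, -0.4, -15.3]
opening: 0.3
grip_force: 30.0
t 5.9 tcp [0.5543 0.0335 0.0994] twist to tool y=spout y -22.14 F [ -1.6  -0.4 -15.3] open 0.3 grip 30.0 q [ 0.44  0.57 -0.7   1.88  0.47  0.87 -1.15]
grasp in tool [-0.0032 -0.0052  0.0077]
in spout [0.0029 0.0061 0.0332]
```

```bash
python3 -m crank '[[0,-0.0033,-0.0005,-8.5],[0,-0.0033,-0.0005,-8.5],[0,-0.0033,-0.0005,-8.5],[0,-0.0033,-0.0005,-8.5],[0,-0.0033,-0.0005,-8.5],[0,0,0,0],[0,0,0,0]]'; cat > s.py <<'E'
from st import *
info(); print("in spout",(M.T@(o["ee_pos"]+[0,0,.0188]-q)).round(4))
E
python3 s.py
```

```text
time_s: 6.6
ee_pos: [0.5405, 0.0395, 0.1031]
orientation: [[-0.093, 0.996, -0.001], [0.996, 0.093, 0.002], [0.002, -0.001, -1.0]]
contact_force: [-2.8, 1.8, -13.1]
opening: 0.297
grip_force: 30.0
t 6.6 tcp [0.5405 0.0395 0.1031] twist to tool y=spout y 19.98 F [ -2.8   1.8 -13.1] open 0.297 grip 30.0 q [ 0.56  0.61 -0.88  1.91  0.59  0.91 -0.52]
in spout [ 0.0028 -0.0088  0.0376]
```

```bash
python3 -m crank '[[0.0005,0.0034,-0.0005,8.5],[0.0005,0.0034,-0.0005,8.5],[0.0005,0.0034,-0.0005,8.5],[0.0005,0.0034,-0.0005,8.5],[0.0005,0.0034,-0.0005,8],[0,0,0,0],[0,0,0,0]]'; python3 s.py;python3 - <<'E'
from st import *
for c in ("side",):
    im=cams.read_camera(c); u,v=proj(c,q+M[:,2]*.021)[0]; x0,y0=int(u)-30,int(v)-30
    for P in (q,q+M[:,2]*.018): print(c,((proj(c,P)[0]-[x0,y0])*8).round())
    cv2.imwrite("pics/a2.png",cv2.resize(im[y0:y0+60,x0:x0+60,::-1],(480,480)))
E
```

```text
time_s: 7.3
ee_pos: [0.5569, 0.0381, 0.1058]
orientation: [[0.592, 0.806, -0.001], [0.806, -0.592, -0.001], [-0.001, -0.0, -1.0]]
contact_force: [-5.1, -0.8, -8.8]
opening: 0.297
grip_force: 30.0
t 7.3 tcp [0.5569 0.0381 0.1058] twist to tool y=spout y -21.68 F [-5.1 -0.8 -8.8] open 0.297 grip 30.0 q [ 0.43  0.56 -0.71  1.87  0.47  0.88 -1.14]
in spout [0.0017 0.0074 0.0412]
side [258. 257.]
side [246. 245.]
```

View pics/a2.png

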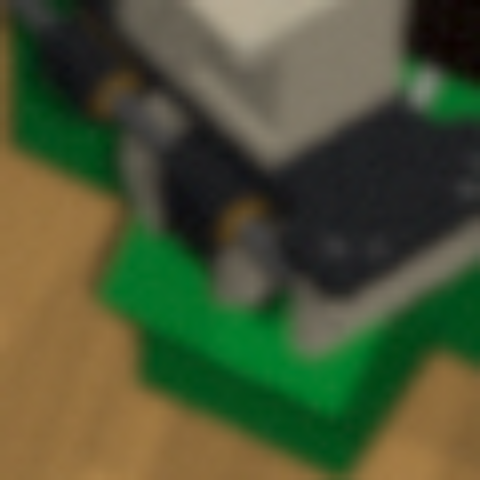

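The bung is hidden behind the fingers here. The spout corners at (100,293) and (335,415) show the planter hasn't moved. I'll keep rocking.

```bash
python3 -m crank '[[0.0005,-0.0038,-0.0005,-8.5],[0.0005,-0.0038,-0.0005,-8.5],[0.0005,-0.0038,-0.0005,-8.5],[0.0005,-0.0038,-0.0005,-8.5],[0.0005,-0.0038,-0.0005,-8],[0,0,0,0],[0,0,0,0]]'; python3 s.py; python3 -m crank '[[0.0003,0.0041,-0.0005,8.5],[0.0003,0.0041,-0.0005,8.5],[0.0003,0.0041,-0.0005,8.5],[0.0003,0.0041,-0.0005,8.5],[0.0003,0.0041,-0.0005,8],[0,0,0,0],[0,0,0,0]]'; python3 s.py
```

```text
time_s: 8.05
ee_pos: [0.5428, 0.0449, 0.1095]
orientation: [[-0.095, 0.995, 0.004], [0.995, 0.095, -0.002], [-0.002, 0.003, -1.0]]
contact_force: [-1.3, -6.0, 0.4]
opening: 0.3
grip_force: 30.0
t 8.05 tcp [0.5428 0.0449 0.1095] twist to tool y=spout y 20.09 F [-1.3 -6.   0.4] open 0.3 grip 30.0 q [ 0.55  0.6  -0.89  1.91  0.59  0.92 -0.53]
in spout [ 0.0009 -0.0079  0.046 ]
time_s: 8.75
ee_pos: [0.5629, 0.045, 0.1123]
orientation: [[0.591, 0.807, 0.005], [0.807, -0.591, 0.001], [0.003, 0.003, -1.0]]
contact_force: [-0.7, -0.5, -0.3]
opening: 0.295
grip_force: 30.0
t 8.75 tcp [0.5629 0.045  0.1123] twist to tool y=spout y -21.58 F [-0.7 -0.5 -0.3] open 0.295 grip 30.0 q [ 0.42  0.56 -0.71  1.86  0.46  0.89 -1.14]
in spout [-0.0021  0.0115  0.051 ]
```

Force has dropped to nearly zero at about 21 mm out, so the bung seems free. I'll straighten it, lift along the axis, then look.

```bash
python3 -m crank '[[0.0005,-0.0045,-0.001,-8],[0.0005,-0.0045,-0.001,-8],[0.001,-0.0025,-0.002,-5],[0.005,0,-0.0087,0],[0.01,0,-0.0173,0],[0.01,0,-0.0173,0],[0.01,0,-0.0173,0],[0,0,-0.03,0],[0,0,-0.02,0],[0,0,0,0]]'; python3 s.py;python3 - <<'E'
from st import *
im=cams.read_camera("side"); P=proj("side",o["ee_pos"])[0]; x0,y0=int(P[0])-55,int(P[1])-40
cv2.imwrite("pics/a3.png",cv2.resize(im[y0:y0+90,x0:x0+110,::-1],(770,630))[:600])
S=np.array([.47,.3197,0]); rel("saucer",S)
E
```

```text
time_s: 9.75
ee_pos: [0.5638, 0.0868, 0.2294]
orientation: [[0.266, 0.964, 0.007], [0.964, -0.266, 0.001], [0.003, 0.007, -1.0]]
contact_force: [0.2, 0.4, -0.3]
opening: 0.295
grip_force: 30.0
t 9.75 tcp [0.5638 0.0868 0.2294] twist to tool y=spout y -0.82 F [ 0.2  0.4 -0.3] open 0.295 grip 30.0 q [ 0.49  0.46 -0.89  1.75  0.39  1.12 -0.8 ]
in spout [0.0212 0.0018 0.1728]
saucer in tool [ 0.1988 -0.154   0.229 ]
```

View pics/a3.png

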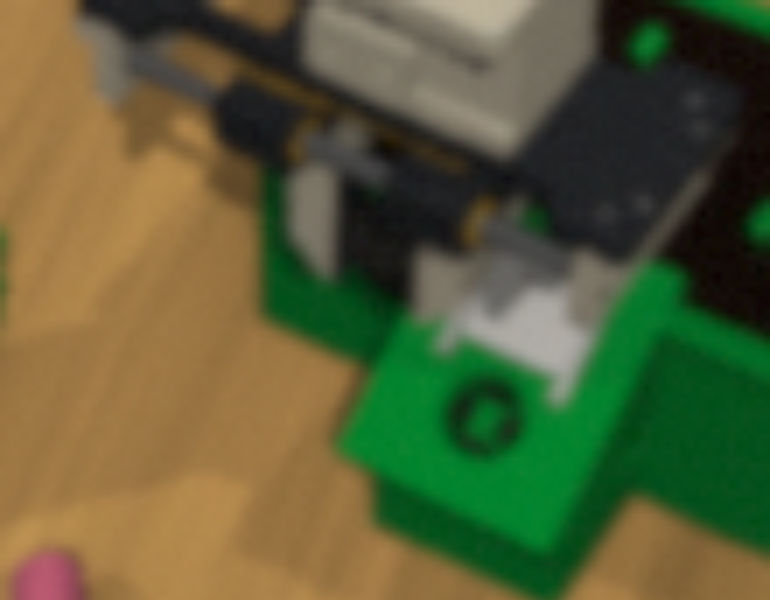

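The bung is in the fingers, the mouth at (485,415) is open, and the planter hasn't moved. On to the saucer.

```bash
python3 -m crank '[[0.033,-0.0257,0,0],[0.033,-0.0257,0,0],[0.033,-0.0257,0,0],[0.033,-0.0257,0,0],[0.033,-0.0257,0,0],[0.033,-0.0257,0,0],[0,0,0.04,0],[0,0,0.04,0],[0,0,0.03,0],[0,0,0.02,0]]'; python3 -m crank '[[0,0,0,0],[0,0,0,0],[0,0,0,0]]'; python3 - <<'E'
from st import *
info(); rel("saucer",[.47,.3197,0])
im=cams.read_camera("side"); P=proj("side",[.47,.32,.03])[0]; x0,y0=int(P[0])-50,int(P[1])-55
cv2.imwrite("pics/a4.png",cv2.resize(im[y0:y0+90,x0:x0+110,::-1],(733,600)))
E
```

```text
time_s: 10.8
ee_pos: [0.4633, 0.3158, 0.0918]
orientation: [[0.266, 0.964, -0.004], [0.964, -0.266, -0.002], [-0.003, -0.003, -1.0]]
contact_force: [0.6, -0.7, -0.1]
opening: 0.298
grip_force: 30.0
time_s: 11.1
ee_pos: [0.4658, 0.3178, 0.0965]
orientation: [[0.266, 0.964, 0.001], [0.964, -0.266, 0.001], [0.002, 0.001, -1.0]]
contact_force: [-0.2, 0.8, 0.2]
opening: 0.298
grip_force: 30.0
t 11.1 tcp [0.4658 0.3178 0.0965] twist to tool y=spout y -0.83 F [-0.2  0.8  0.2] open 0.298 grip 30.0 q [-0.03  0.62 -0.81  1.87  0.57  0.9  -1.39]
saucer in tool [0.0028 0.0034 0.0965]
```

View pics/a4.png

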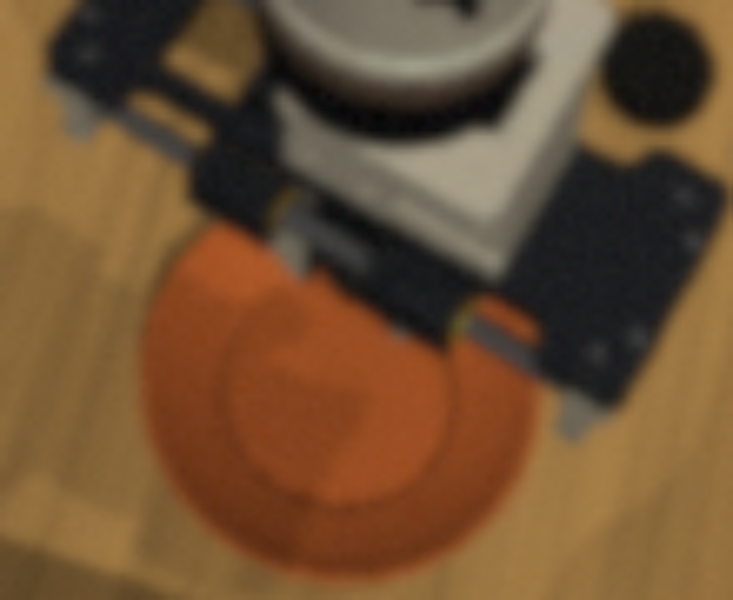

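The gripper is over the saucer and the rim clears both fingers. I'll lower until light contact or a few mm of clearance.

```bash
python3 -m crank '[[0.003,0.002,0.015,0],[0,0,0.015,0],[0,0,0.01,0],[0,0,0.008,0],[0,0,0.004,0],[0,0,0,0],[0,0,0,0]]'; python3 s.py
```

```text
time_s: 11.85
ee_pos: [0.468, 0.3196, 0.0435]
orientation: [[0.266, 0.964, 0.0], [0.964, -0.266, 0.0], [0.0, 0.0, -1.0]]
contact_force: [-1.0, 0.5, -0.5]
opening: 0.299
grip_force: 30.0
t 11.85 tcp [0.468  0.3196 0.0435] twist to tool y=spout y -0.82 F [-1.   0.5 -0.5] open 0.299 grip 30.0 q [-0.08  0.7  -0.75  1.88  0.64  0.82 -1.44]
in spout [-0.246  -0.1497  0.1123]
```

```bash
python3 -m crank '[[0,0,0.003,0],[0,0,0.003,0],[0,0,0,0],[0,0,0,0]]'; python3 -m crank '[[0,0,0,0],[0,0,0,0],[0,0,0,0],[0,0,0,0],[0,0,0,0],[0,0,0,0]]' 0.1;  python3 -m crank '[[0,0,-0.02,0],[0,0,-0.03,0],[0,0,-0.04,0],[0,0,-0.04,0],[0,0,-0.04,0],[-0.04,0.025,0,0],[-0.04,0.025,0,0],[-0.04,0.025,0,0],[-0.04,0.025,0,0],[0,0,0,0]]' -1; python3 - <<'E'
from st import *
info(); rel("knob",q+M@[.062,0,.028]-[0,0,.0188])
print(proj("top",[.47,.32,.02]),proj("side",[.47,.32,.02]))
L=[]
for c,P in (("top",[.5,.2,.02]),("side",[.5,.2,.02])):
    im=cams.read_camera(c); u,v=proj(c,P)[0]; x0,y0=max(int(u)-95,0),int(v)-110; print(c,x0,y0)
    L.append(cv2.resize(im[y0:y0+190,x0:x0+190,::-1],(400,400)))
cv2.imwrite("pics/a5.png",np.hstack(L))
E
```

```text
time_s: 12.25
ee_pos: [0.4681, 0.3194, 0.0374]
orientation: [[0.266, 0.964, 0.0], [0.964, -0.266, 0.0], [0.0, 0.0, -1.0]]
contact_force: [0.3, 0.6, 0.1]
opening: 0.297
grip_force: 30.0
time_s: 12.85
ee_pos: [0.4679, 0.3194, 0.0373]
orientation: [[0.266, 0.964, 0.0], [0.964, -0.266, -0.0], [-0.0, 0.0, -1.0]]
contact_force: [0.1, 0.1, -0.3]
opening: 0.452
grip_force: 0.0
time_s: 13.85
ee_pos: [0.5241, 0.1294, 0.2065]
orientation: [[0.278, 0.961, -0.0], [0.961, -0.278, -0.005], [-0.005, 0.001, -1.0]]
contact_force: [1.0, -0.0, -0.4]
opening: 1.0
grip_force: 0.0
t 13.85 tcp [0.5241 0.1294 0.2065] twist to tool y=spout y -1.52 F [ 1.  -0.  -0.4] open 1.0 grip 0.0 q [ 0.43  0.44 -0.91  1.84  0.4   1.06 -0.92]
knob in tool [-0.1373  0.0509  0.0827]
[[107.40806971 256.7805053 ]] [[277.66610097 340.98892414]]
top 61 134
side 183 180
```

View pics/a5.png

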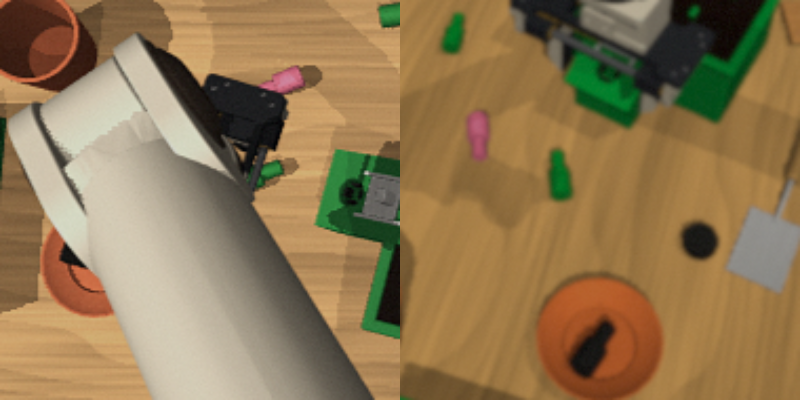

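The right half (side) shows the bung lying in the saucer at (592,348). The left half (top) shows the open mouth at (350,192) and the knob at (383,195). One zoom on the knob to refine its position.

```bash
python3 - <<'E'
from st import *
im=cams.read_camera("top"); x0,y0=205,195
cv2.imwrite("pics/a6.png",cv2.resize(im[y0:y0+60,x0:x0+60,::-1],(600,600),interpolation=cv2.INTER_CUBIC))
for n,P in (("mouth",q),("knobtop",q+M@[.062,0,.0285]),("c1",q+M@[-.036,.045,0]),("c2",q+M@[-.036,-.045,0])): print(n,((proj("top",P)[0]-[x0,y0])*10).round())
for d in (M[:,1],-M[:,0]): print(((proj("top",q+d*.01)-proj("top",q))*10).round(1))
E
```

```text
mouth [226. 294.]
knobtop [385. 314.]
c1 [155.  89.]
c2 [ 52. 451.]
[[ 11.4 -40.9]]
[[-34.3  -7.2]]
```

View pics/a6.png

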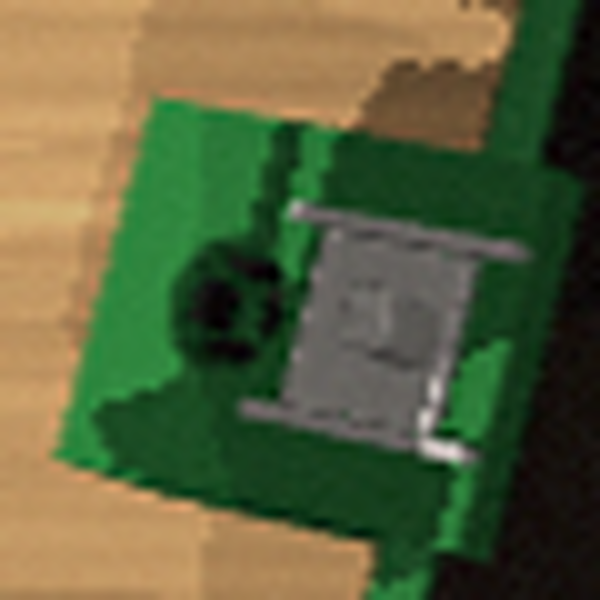

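The zoom puts the mouth at (226,302), 2 mm from the prediction. The knob top is at about (367,311), 4–5 mm further down-slope than the fit. Moving there.

```bash
python3 -m crank '[[-0.033,0.0125,0,-0.8],[-0.033,0.0125,0,0],[-0.033,0.0125,0,0],[-0.033,0.0125,0,0],[0,0,0.04,0],[0,0,0,0],[0,0,0,0],[0,0,0,0]]'; cat > k.py <<'E'
from st import *
info(); rel("knob",q+M@[.057,-.001,.028]-[0,0,.0188])
E
python3 k.py
```

```text
time_s: 14.8
ee_pos: [0.5369, 0.0008, 0.1688]
orientation: [[0.249, 0.968, 0.002], [0.968, -0.249, 0.001], [0.001, 0.002, -1.0]]
contact_force: [0.0, -0.5, -0.1]
opening: 1.002
grip_force: 0.0
t 14.8 tcp [0.5369 0.0008 0.1688] twist to tool y=spout y 0.19 F [ 0.  -0.5 -0.1] open 1.002 grip 0.0 q [ 0.64  0.47 -0.87  1.88  0.43  0.98 -0.67]
knob in tool [-0.0135  0.0013  0.0468]
```

```bash
python3 -m crank '[[-0.0135,0.001,0.02,0],[0,0,0.02,0],[0,0,0.006,0],[0,0,0,0],[0,0,0,0],[0,0,0,0]]'; python3 k.py; python3 -m crank '[[0,0,0,0],[0,0,0,0],[0,0,0,0],[0,0,0,0],[0,0,0,0],[0,0,0,0],[0,0,0,0],[0,0,0,0],[0,0,0,0],[0,0,0,0]]' 1;python3 -m crank '[[0,0,0,0],[0,0,0,0],[0,0,0,0],[0,0,0,0]]';  python3 k.py
```

```text
time_s: 15.4
ee_pos: [0.5348, -0.0145, 0.1226]
orientation: [[0.252, 0.968, 0.002], [0.968, -0.252, -0.0], [0.001, 0.002, -1.0]]
contact_force: [-0.2, 0.2, 0.1]
opening: 1.0
grip_force: 0.0
t 15.4 tcp [ 0.5348 -0.0145  0.1226] twist to tool y=spout y 0.02 F [-0.2  0.2  0.1] open 1.0 grip 0.0 q [ 0.63  0.53 -0.82  1.92  0.49  0.9  -0.7 ]
knob in tool [ 0.0019 -0.0003  0.0007]
time_s: 16.4
ee_pos: [0.5339, -0.0151, 0.1214]
orientation: [[0.253, 0.968, 0.0], [0.968, -0.253, 0.0], [0.0, 0.0, -1.0]]
contact_force: [-0.5, 0.8, 1.1]
opening: 0.177
grip_force: 0.4
time_s: 16.8
ee_pos: [0.5341, -0.0151, 0.1215]
orientation: [[0.253, 0.968, 0.001], [0.968, -0.253, 0.0], [0.0, 0.001, -1.0]]
contact_force: [1.0, 0.1, 0.4]
opening: 0.148
grip_force: 30.3
t 16.8 tcp [ 0.5341 -0.0151  0.1215] twist to tool y=spout y -0.02 F [1.  0.1 0.4] open 0.148 grip 30.3 q [ 0.63  0.53 -0.82  1.92  0.49  0.9  -0.7 ]
knob in tool [ 0.0027  0.0002 -0.0005]
```

```bash
python3 -m crank '[[0.0069,0,0.004,0],[0.0069,0,0.004,0],[0.0069,0,0.004,0],[0.0069,0,0.004,0],[0.0069,0,0.004,0],[0,0,0,0],[0,0,0,0],[0,0,0,0]]'; python3 s.py; python3 -m crank '[[0.0043,0,0.0025,0],[0.0043,0,0.0025,0],[0,0,0,0],[0,0,0,0],[0,0,0,0]]'; python3 s.py
```

```text
time_s: 17.6
ee_pos: [0.5426, 0.0186, 0.1013]
orientation: [[0.253, 0.968, 0.0], [0.968, -0.253, 0.001], [0.001, 0.0, -1.0]]
contact_force: [1.6, 2.0, 1.0]
opening: 0.152
grip_force: 30.3
t 17.6 tcp [0.5426 0.0186 0.1013] twist to tool y=spout y -0.02 F [1.6 2.  1. ] open 0.152 grip 30.3 q [ 0.54  0.57 -0.8   1.91  0.53  0.88 -0.78]
in spout [ 0.0189 -0.0014  0.0262]
time_s: 18.1
ee_pos: [0.5439, 0.023, 0.0985]
orientation: [[0.255, 0.967, -0.002], [0.967, -0.255, -0.007], [-0.007, -0.0, -1.0]]
contact_force: [-9.0, -7.1, 26.9]
opening: 0.151
grip_force: 30.5
t 18.1 tcp [0.5439 0.023  0.0985] twist to tool y=spout y -0.16 F [-9.  -7.1 26.9] open 0.151 grip 30.5 q [ 0.52  0.58 -0.79  1.91  0.54  0.88 -0.81]
in spout [ 0.0135 -0.0013  0.026 ]
```

```bash
python3 -m crank '[[0,0,-0.004,0],[0,0,-0.003,0],[0,0,0,0],[0,0,0,0]]'; python3 s.py
```

```text
time_s: 18.5
ee_pos: [0.5415, 0.0213, 0.1007]
orientation: [[0.256, 0.967, -0.007], [0.967, -0.256, -0.006], [-0.008, -0.005, -1.0]]
contact_force: [0.2, -8.0, -9.6]
opening: 0.152
grip_force: 30.4
t 18.5 tcp [0.5415 0.0213 0.1007] twist to tool y=spout y -0.2 F [ 0.2 -8.  -9.6] open 0.152 grip 30.4 q [ 0.52  0.58 -0.79  1.91  0.53  0.88 -0.8 ]
in spout [ 0.0166 -0.0032  0.0268]
```

```bash
python3 -m crank '[[0.004,0,0.002,0],[0.004,0,0.002,0],[0,0,0,0],[0,0,0,0]]'; python3 s.py; python3 -m crank '[[0,0,-0.001,0],[0,0,0,0],[0,0,0,0],[0,0,0,0]]' 0.4; python3 -m crank '[[0,0,-0.03,0],[0,0,-0.04,0],[0,0,-0.04,0],[0.045,0,0,0],[0.045,0,0,0],[0.045,0,0,0],[0.045,0,0,0],[0,0,0,0]]' -1; python3 - <<'E'
from st import *
info()
L=[]
for c,P in (("top",[.5441,.0213,.088]),("side",[.544,.02,.088])):
    im=cams.read_camera(c); u,v=proj(c,P)[0]; x0,y0=int(u)-25,int(v)-30
    L.append(cv2.resize(im[y0:y0+60,x0:x0+50,::-1],(400,480),interpolation=cv2.INTER_CUBIC))
    for n,P in (("mouth",q),("knobtop shut",q+M@[.012,-.002,.0285]),("c1",q+M@[-.036,.045,0]),("c2",q+M@[-.036,-.045,0]),("plate lower edge shut",q+M@[-.03,0,.004]),("plate lower edge 45",q+M@[-.025,0,.004])): print(c,n,((proj(c,P)[0]-[x0,y0])*8).round())
cv2.imwrite("pics/a7.png",np.hstack(L))
E
```

```text
time_s: 18.9
ee_pos: [0.5425, 0.0248, 0.0985]
orientation: [[0.258, 0.966, -0.01], [0.966, -0.258, -0.014], [-0.016, -0.006, -1.0]]
contact_force: [-10.3, -17.1, 15.3]
opening: 0.149
grip_force: 30.3
t 18.9 tcp [0.5425 0.0248 0.0985] twist to tool y=spout y -0.34 F [-10.3 -17.1  15.3] open 0.149 grip 30.3 q [ 0.51  0.58 -0.78  1.91  0.54  0.89 -0.82]
in spout [ 0.0124 -0.0032  0.0267]
time_s: 19.3
ee_pos: [0.5465, 0.0349, 0.1002]
orientation: [[0.252, 0.968, -0.0], [0.968, -0.252, 0.001], [0.0, -0.0, -1.0]]
contact_force: [-0.1, 0.2, -1.0]
opening: 0.299
grip_force: 0.0
time_s: 20.1
ee_pos: [0.5907, 0.2182, 0.2108]
orientation: [[0.243, 0.97, 0.0], [0.97, -0.243, 0.007], [0.007, -0.002, -1.0]]
contact_force: [-0.8, 0.9, 0.3]
opening: 0.95
grip_force: 0.0
t 20.1 tcp [0.5907 0.2182 0.2108] twist to tool y=spout y 0.57 F [-0.8  0.9  0.3] open 0.95 grip 0.0 q [ 0.21  0.59 -0.86  1.61  0.47  1.16 -1.01]
top mouth [205. 244.]
top knobtop shut [184. 236.]
top c1 [148.  79.]
top c2 [ 66. 369.]
top plate lower edge shut [116. 223.]
top plate lower edge 45 [129. 226.]
side mouth [202. 249.]
side knobtop shut [206. 199.]
side c1 [ 32. 289.]
side c2 [274. 409.]
side plate lower edge shut [157. 329.]
side plate lower edge 45 [164. 316.]
```

View pics/a7.png

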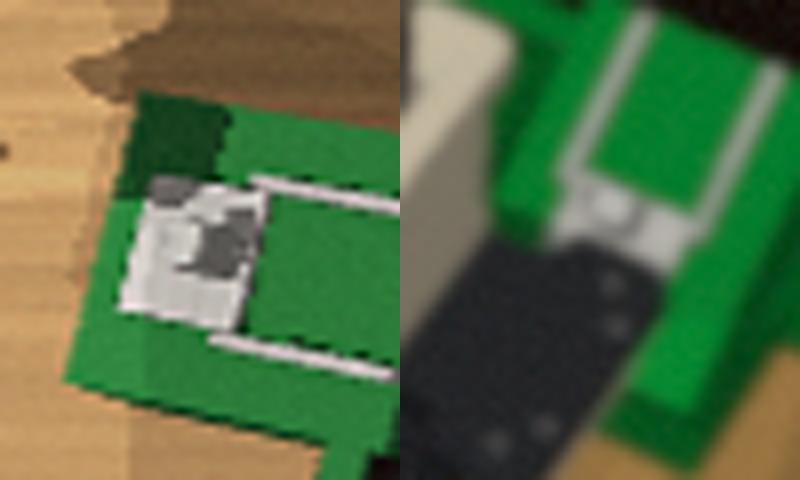

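The top crop shows the plate over the mouth and the knob at (183,240), within 2 mm of the predicted shut position. The plate's lower edge is about 12.5 mm from the face's edge, which is what fully shut should give, and the planter has moved only about 3 mm. Handing in.

```bash
python3 -m crank '[[0,0,-0.02,0],[0,0,0,0],[0,0,0,0],[0,0,0,0]]'; python3 -c "
from rig import job; print(job.close_job())"
```

```text
time_s: 20.6
ee_pos: [0.592, 0.207, 0.2296]
orientation: [[0.254, 0.967, -0.001], [0.967, -0.254, -0.001], [-0.001, -0.0, -1.0]]
contact_force: [-0.3, 0.5, 0.1]
opening: 0.998
grip_force: 0.0
the job is handed in; nothing more can be done
None
```

I rocked the bung out and put it in the saucer, slid the shutter shut over the spout (planter moved about 3 mm by the last picture), and handed the job in at 20.6 s; no verdict came back.

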